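Bare the puppet's head and hold it up to the photo camera

TASK

Photograph the red-nosed puppet head bare: first take the headband off it and hang the band astride the steel rail, one leg on each side, and let go of it; then lift the head out of its drying block and hold it up to the photo camera. Hold it above the red dot, in the middle of the camera's view with the middle of the head 20 cm from the lens, crown up and face looking straight into the lens (the camera looks down at a slant, so tip the face up to meet it), and finish while holding it there, still, in the gripper. Do not touch the camera or its stand, and leave the green head, the paint jar and the glue bottle where they are.

Things in the scene. Friction and masses are not known exactly. Their poses are not given: they have to be found in the camera images.
- puppet: Cream wooden puppet head, brown hair, red nose, 110 g. Origin mid-head; +x out of the face, +z crown. Round, 56 mm across, sides straight for z -14..14 mm; flat crown at z 32, nose to x 37. Neck 22 mm wide; collar 40 mm wide, underside z -54, on the block; 14 mm peg to z -79, 25 mm deep in the hole. Starts upright, face within 57 deg of world +x, wearing the band.
- headband: Rigid blue upside-down U with yellow crest, 45 g. Origin mid-underside of its top bar, which rests on the crown. Band 12 mm wide (x), 5 thick; bar straight 46 mm along y, slanting shoulders, legs at y +-37.5 down to z -68 (70 mm apart inside). Crest to grip: 14 mm thick in x, 32 in y, z 5..39. Starts with x roughly along the puppet's x.
- leg_left (a point): Lower end of the headband's leg on its +y side.
- leg_right (a point): Lower end of the headband's leg on its -y side.
- rail: Fixed steel rail stand to hang the headband on; origin on the table under the middle of the bar. The bar runs along its own y, 220 mm long, 12 mm thick, on a post at each end; bar axis 180 mm above the table.
- rail_mid (a point): Middle of the bar, on its axis (180 mm above the table); y along the bar, x level across it, z up.
- photo_stand: Fixed camera stand, origin on the table at the red dot's centre; x from dot to column. Grey foot plate 300 x 100 x 6 mm (x -60..240), red dot 24 mm wide right under the photo point, which is 200 mm above the table; dark 18 mm column at x 222 mm, 366 mm high, carrying the camera.
- lens (a point): Lens front centre (black barrel 40 mm wide on a grey 80 mm camera), 300 mm above the table, 173 mm level from the dot. x runs back into the camera, rising 30 deg: it looks along -x, 30 deg downwards; y level, z up-slanting. Photo point: x -200 mm, y = z = 0. A head there with its axes parallel to these (face +x, crown +z) looks straight into the lens.
- block_a: Fixed wooden drying block 86 x 86 x 40 mm, origin at the centre of its underside, with a 17 mm hole through its middle; the puppet stands in it.
- block_b: The same block, holding the other head.
- other_head: Bystander: green-skinned, blue-haired puppet head with a yellow nose, the same shape and origin as the puppet. Leave alone.
- paint_jar: Bystander: red paint jar, 60 mm across, 75 mm tall, origin under its centre. Leave alone.
- glue_bottle: Bystander: white glue bottle with orange cap, 48 mm across, 130 mm tall, origin under its centre. Leave alone.
There are look-alikes about, which are no part of the job. Of the things that look like the puppet, the largest one is meant.

How it is judged:
By the outcome, as a careful person would: the job done as asked, in the order asked, and still so for the second after the job is handed in, while the arm keeps its last pose, push and grip.
It also fails if it takes over 62 s, if anything falls off the work surface, if the arm or the gripper's body presses on something with over 40 N, if the wrist force passes 120 N, or if a joint passes its speed limit or range.

ROBOT

A 7-joint arm with a two-finger parallel gripper is mounted at the origin on the work surface. World frame = base frame: x ahead of the robot, y to its left, z up, the work surface at z = 0. Lengths are in m, angles in rad, forces in N, time in s.
With the tool pointing down it reaches from about 0.4 to 0.85 m from the base axis. Payload 10.4 kg.
Tool frame: the origin (TCP) lies on the centre line of the jaws, within the pads' length; the fingertips stand 11 mm ahead of it and the grasp point (between the pads) lies 8 mm behind it (tip_reach is the distance from the TCP to the fingertips, in m); z points along the fingers, y is the line along which they close (so a half turn about z gives the same grasp; the last joint's range is limited). The gripper opens to 85 mm and grips with 20 to 120 N. Pads are 22 mm wide; open, the fingers measure 114 mm over their backs; the gripper's body (76 mm by 85 mm) begins 54 mm behind the grasp point. The pads swing forward as they close: fully open they stand 13 mm farther back than shut.
Start: joints at [1.217, 0.332, -0.065, 1.46, 0.022, 1.35, -0.088], TCP at [0.203, -0.591, 0.242] pointing down, gripper open.
Joint ranges: [-2.6, 2.6], [-0.5, 2.12], [-1.47, 1.34], [0.16, 2.42], [-1.27, 4.41], [0.06, 2.06], [-2.6, 2.6]. Speed limits (rad/s): [2.22, 2.22, 2.79, 2.79, 3.14, 3.14, 3.14].

INTERFACE

Orientations are given as a unit quaternion [x, y, z, w].
In Python, from workcell import get_obs, camera, hand_in, tip_reach gives the robot as it stands. The module is installed in compiled form; this text tells all that it offers.
- The arm moves only by the tool move_arm, never from a script. Its argument "plan" is a list of rows, each an object with "delta_pos": the shift along the tool's x, y, z in shares of 0.8 m (1.0 is 0.8 m), a list of three; "turn": the turn, a rotation vector about the tool's x, y, z in parts of the range, where 1.0 means 4 rad, a list of three; "fingers": the closure, from 0 (fully open) to 1 (shut). A call has 1 to 12 rows; each row is the pose to reach, as a shift and turn from the pose commanded when the call began, along the tool's axes at that moment; what a row does not reach only later rows make up. A row lasts 1/8 s, in which the tool goes at most 62.5 mm and 10.7 degrees, less where a joint would pass 70% of its speed; a pose out of reach is approached as far as the arm can. No shift or turn number may pass 1 either way. A call with a gripper value outside its range is refused whole. The fingers move at their own pace and stop on an object; "force" is the grip in N (left out, the last holds). Time passes only in rows, so rows that repeat a pose let the fingers close. It gives the time, the measured TCP pose, the force, the opening and the grip force at its end, in the units of the state.
- get_obs(): the state, without advancing time (a new reading comes with each control period).
- camera(name): name is "side" or "top" or "wrist"; returns a dict with "color" (384x512x3 uint8, red, green, blue), "range_z" (384x512 float32, m along the optical axis (not along the pixel's ray), 0 where there is no reading), "fx", "fy", "cx", "cy" (pixels), "R" (3x3) and "t" (3): a world point X has camera coordinates R X + t; the wrist camera has in their place "tool_from_camera" (4x4, takes a point from camera to tool coordinates, whose origin is the TCP and whose axes are the flange's). Camera axes: x right, y down, z forward; pixel columns grow to the right and rows downward; lengths in m; the calibration is good to about 2 mm. The wrist camera is an equidistant fisheye: a pixel r from the principal point sees the ray r / f radians off the axis. A picture is of the moment at which its call begins: read the wrist's pose just before it.
- hand_in(): hands the job in; it is judged then, once.
The state is a dict: "clock": time; "joint_pos": joint angles; "joint_velocities": joint speeds; "tau": joint torques, N m; "position": TCP position; "ee_rot": TCP orientation; "ft_force": force on the tool from outside, world axes, zero at the start; "torque": the same for the moment, N m; "grip_width": opening from 0.0 (shut) to 1.0 (fully open); "grasp_force": force on a finger pad.
Only numpy, scipy, OpenCV 4.12 (cv2) and the standard library are available. Lean on these libraries where they do the work, as an engineer would, in place of code of your own. Each camera call takes 0.05 s, during which the arm holds its last target. There are 200 camera calls.

## Working session

There is one attempt and no reset: what is moved stays moved. The work goes in short steps, Python scripts to look and compute and a tool call to move; the robot and the scene stay as the last step left them, time stands still between calls to the robot, and variables do not carry over. Pictures are saved under pics/ and viewed, at most 10 in all, crops included, and the job is handed in when it is done.

Besides the shell and the picture viewer there is one more tool, called after ">>>" as name(argument=value, ...) on one line, values as JSON. move_arm: Moves the arm, as the interface text tells. Its arguments: {"type":"object","properties":{"plan":{"type":"array","items":{"type":"object","properties":{"delta_pos":{"type":"array","items":{"type":"number"}},"turn":{"type":"array","items":{"type":"number"}},"fingers":{"type":"number"}}}},"force":{"type":"number"}},"required":["plan"]}

```bash
mkdir -p pics; python3 - <<'E'
from workcell import *
import cv2, numpy as np
o=get_obs(); print({k:np.round(v,3) for k,v in o.items()}, tip_reach() if callable(tip_reach) else tip_reach)
for n in ("side","top"):
    c=camera(n); np.savez(n+"0.npz",**c)
    print(n,c["fx"],c["cx"],c["cy"],np.round(c["R"],3).tolist(),np.round(c["t"],3))
    cv2.imwrite(f"pics/{n}0.png",cv2.resize(c["color"][:,:,::-1],(800,600),interpolation=cv2.INTER_CUBIC))
E
```

```text
{'clock': np.float64(0.0), 'joint_pos': array([ 1.217,  0.333, -0.065,  1.461,  0.022,  1.35 , -0.089]), 'joint_velocities': array([-0.001,  0.001,  0.001,  0.   ,  0.   , -0.   , -0.001]), 'tau': array([-2.0000e-03, -6.2544e+01,  4.8000e-02, -3.9161e+01,  1.6000e-02,
        1.0000e-02,  0.0000e+00]), 'position': array([ 0.203, -0.591,  0.242]), 'ee_rot': array([ 0.986,  0.165, -0.   , -0.001]), 'ft_force': array([-0.224, -0.019, -0.195]), 'torque': array([0.005, 0.016, 0.006]), 'grasp_force': np.float64(0.0), 'grip_width': np.float64(1.005)} 0.011
side 374.0051820720833 251.41967331937147 191.78924100370492 [[-0.854, -0.52, -0.01], [-0.281, 0.477, -0.833], [0.438, -0.709, -0.554]] [0.459 0.307 0.855]
top 382.1326187521669 264.67672171157704 195.55809913184444 [[-0.059, -0.998, -0.005], [-0.977, 0.059, -0.204], [0.204, -0.007, -0.979]] [0.03  0.572 1.044]
```

View pics/side0.png

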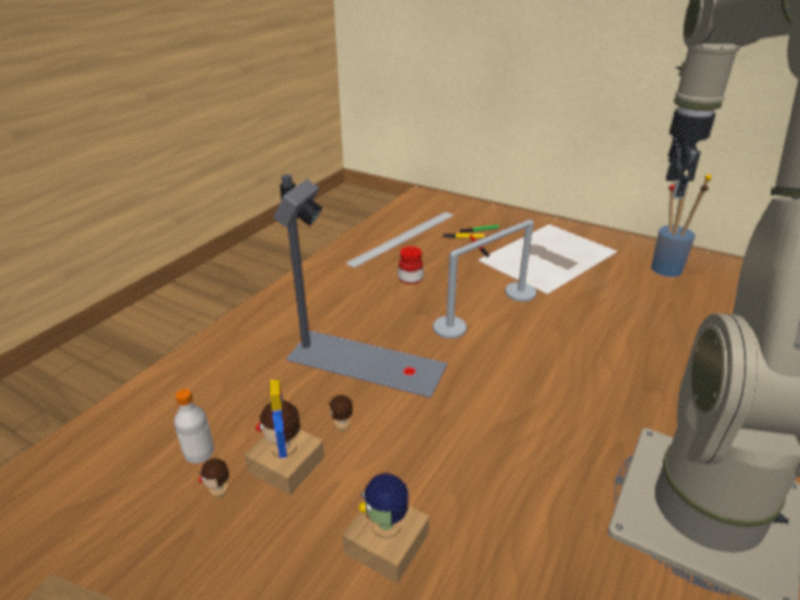

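View pics/top0.png

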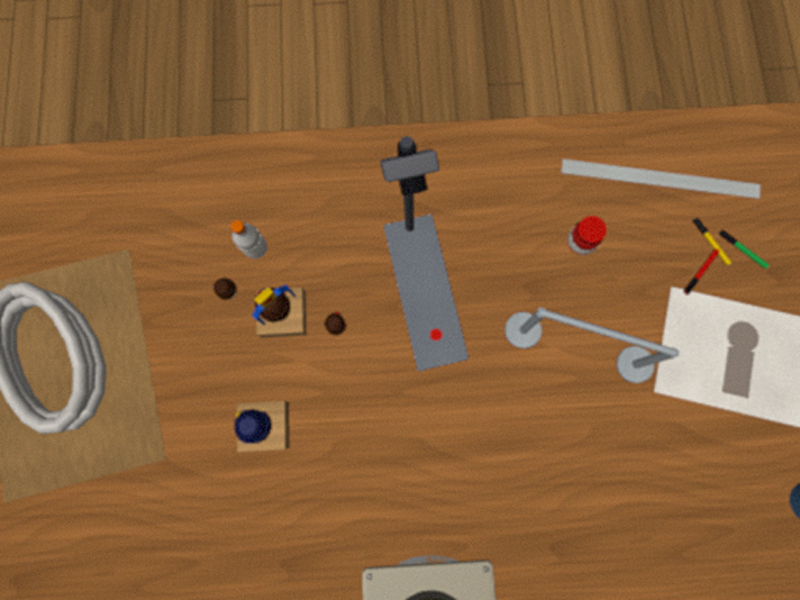

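The side view (800 px scale) shows three red-nosed heads. The banded one in block_a is at side (280,425) and top (275,308). The two unbanded ones are at side (341,408) and (215,475), top (335,323) and (224,288), and both are much smaller. The largest one, in the block and wearing the band, is the one meant. The rail is at side (490,240), the red dot at side (409,371) and top (436,335), and the green head at side (385,500). Next I measure everything and make one enlarged crop to confirm.

```bash
cat > h.py <<'E'
import numpy as np, cv2
from scipy.spatial.transform import Rotation as Rn
def cloud(c):
    v,u=np.mgrid[:384,:512]; z=c["range_z"].astype(float)
    P=np.stack([(u-c["cx"])/c["fx"]*z,(v-c["cy"])/c["fy"]*z,z],-1)
    X=(P-c["t"])@c["R"]; X[z<=0]=np.nan
    return X, cv2.cvtColor(c["color"],cv2.COLOR_RGB2HSV).astype(int)
def proj(c,X):
    p=np.asarray(X)@c["R"].T+c["t"]; return np.stack([c["fx"]*p[...,0]/p[...,2]+c["cx"],c["fy"]*p[...,1]/p[...,2]+c["cy"]],-1)
def hue(H,lo,hi,s=120,v=50): return (H[...,0]>=lo)&(H[...,0]<=hi)&(H[...,1]>s)&(H[...,2]>v)
E
python3 - <<'E'
from h import *
np.set_printoptions(precision=4,suppress=True)
for n in("top","side"):
    c=dict(np.load(n+"0.npz")); X,H=cloud(c); z=X[...,2]; v,u=np.mgrid[:384,:512]
    s=.64
    def box(a,b,d,e): return (u>=a*s)&(u<=b*s)&(v>=d*s)&(v<=e*s)
    W=dict(top=dict(A=(235,325,265,350),B=(220,305,385,465),dot=(420,450,320,350),rail=(500,690,290,390),plate=(370,480,200,380),cam=(370,450,125,240),jar=(560,615,205,255),gl=(225,275,215,262)),
      side=dict(A=(235,335,370,495),B=(335,440,465,585),dot=(395,425,360,380),rail=(440,545,215,340),plate=(270,450,320,400),cam=(270,330,170,235),jar=(395,428,240,290),gl=(172,217,385,465)))[n]
    W={k:box(*b) for k,b in W.items()}
    def st(nm,m): 
        m=m&np.isfinite(z)
        print(n,nm,m.sum(), 'mean',X[m].mean(0) if m.any() else '', 'min',X[m].min(0) if m.any() else '','max',X[m].max(0) if m.any() else '')
    for k in "AB":
        m=W[k]&(abs(z-.04)<.006)&np.isfinite(z)
        if m.sum()>5: print(n,'block',k,m.sum(),cv2.minAreaRect((X[m][:,:2]*1000).astype(np.float32)))
        st('head hi'+k,W[k]&(z>.115))
    red=(((H[...,0]<8)|(H[...,0]>172))&(H[...,1]>150)&(H[...,2]>80))
    st('yellow crest',W['A']&hue(H,22,34,150,100)&(z>.1)); st('blue',W['A']&hue(H,100,125,150,60)&(z>.045))
    st('nose',W['A']&red&(z>.07)); st('dot',W['dot']&red)
    m=W['rail']&(abs(z-.18)<.02); st('bar',m)
    if m.sum()>10: 
        l=cv2.fitLine((X[m]).astype(np.float32),cv2.DIST_HUBER,0,.01,.01).ravel(); q=X[m]; t=(q-l[3:])@l[:3]; print(n,'bar dir',l[:3],'ends',l[3:]+t.min()*l[:3],l[3:]+t.max()*l[:3])
    m=W['plate']&(abs(z-.006)<.006)&(H[...,1]<90)&np.isfinite(z); print(n,'plate',m.sum(),cv2.minAreaRect((X[m][:,:2]*1000).astype(np.float32)))
    st('cam',W['cam']&(z>.25)); st('jar',W['jar']&(z>.05)); st('gl',W['gl']&(z>.03))
c=dict(np.load("side0.npz")); im=c["color"][:,:,::-1]
cv2.imwrite("pics/crop.png",cv2.resize(im[235:325,130:260],(780,540),interpolation=cv2.INTER_CUBIC))
E
```

```text
top block A 437 ((583.3442993164062, 248.8916778564453), (86.29092407226562, 86.40348052978516), 89.58247375488281)
top head hiA 316 mean [0.5796 0.2441 0.1359] min [0.5568 0.2162 0.1151] max [0.613  0.28   0.1696]
top block B 531 ((373.0561828613281, 284.8457336425781), (86.111083984375, 85.82028198242188), 89.86579132080078)
top head hiB 298 mean [0.3728 0.2834 0.1236] min [0.3495 0.2599 0.115 ] max [0.3986 0.309  0.1316]
top yellow crest 67 mean [0.5838 0.2468 0.1652] min [0.5721 0.2325 0.1574] max [0.5969 0.2612 0.1696]
top blue 58 mean [0.5848 0.245  0.1265] min [0.5569 0.2162 0.1149] max [0.6098 0.2774 0.1346]
top nose 3 mean [0.5893 0.2518 0.1337] min [0.5778 0.2408 0.0955] max [0.6094 0.2712 0.1533]
top dot 40 mean [ 0.5253 -0.0429  0.0077] min [ 0.516  -0.0529  0.0015] max [ 0.5347 -0.0318  0.0135]
top bar 476 mean [ 0.4847 -0.3115  0.184 ] min [ 0.4386 -0.4248  0.1605] max [ 0.5314 -0.2023  0.1909]
top bar dir [0.3582 0.9336 0.0023] ends [ 0.4416 -0.4229  0.1851] [ 0.5262 -0.2023  0.1856]
top plate 3041 ((615.4769897460938, -27.388427734375), (301.99993896484375, 101.253051
[... 1076 characters left out ...]
 0.5266 -0.0397  0.0065] min [ 0.5176 -0.0503  0.004 ] max [ 0.5371 -0.0309  0.0086]
side bar 263 mean [ 0.487  -0.3006  0.18  ] min [ 0.4392 -0.4173  0.16  ] max [ 0.5304 -0.1985  0.1883]
side bar dir [ 0.3624  0.932  -0.0068] ends [ 0.4413 -0.4177  0.1822] [ 0.5266 -0.1984  0.1806]
side plate 2198 ((628.0130004882812, -85.04351806640625), (303.42828369140625, 229.17816162109375), 10.371414184570312)
side cam 751 mean [0.7197 0.0068 0.325 ] min [ 0.6856 -0.0467  0.2579] max [0.7571 0.039  0.3671]
side jar 163 mean [ 0.693  -0.3342  0.0685] min [ 0.6696 -0.3698  0.0502] max [ 0.723  -0.315   0.0789]
side gl 681 mean [0.7074 0.3142 0.079 ] min [0.6234 0.2855 0.03  ] max [0.7376 0.3567 0.1324]
```

View pics/crop.png

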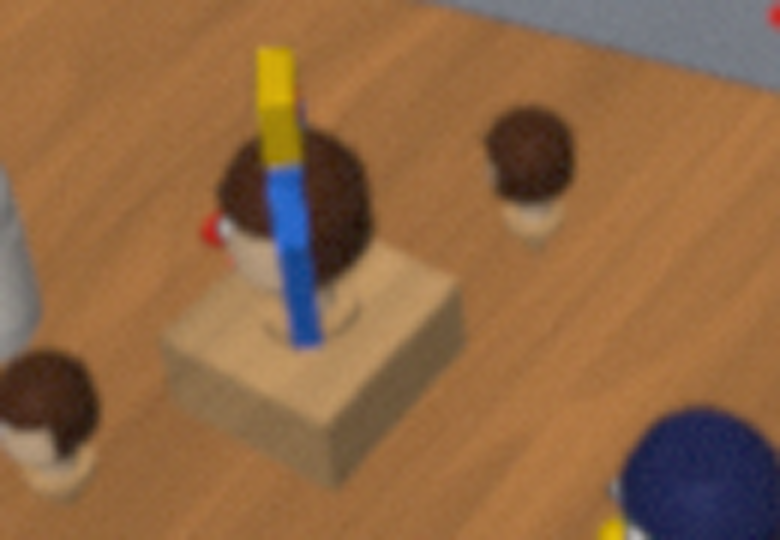

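The crop confirms it: the large banded head with nose at crop (213,230) stands in the block, and the heads at (530,155) and (45,400) are about half its size with no band. Block and rail sizes and heights match the given ones. Next I move above the puppet to refine with the wrist camera.

```bash
cat >> h.py <<'E'
def down(psi):  # tool pointing down, tool y at world angle psi (deg)
    a=np.radians(psi); return np.array([[-np.sin(a),np.cos(a),0],[np.cos(a),np.sin(a),0],[0,0,-1]]).T
def photoR(s):  # head axes at the photo point
    a=np.radians(10.); e=np.radians(30); 
    x=np.array([np.cos(e)*np.cos(a),np.cos(e)*np.sin(a),np.sin(e)]); y=np.array([-np.sin(a),np.cos(a),0])
    return np.stack([x,y,np.cross(x,y)],1)
def go(*targets):
    from workcell import get_obs
    o=get_obs(); p=np.array(o["position"]); R=Rn.from_quat(o["ee_rot"]).as_matrix()
    for tp,TR in targets:
        d=R.T@(np.array(tp)-p); w=Rn.from_matrix(R.T@TR).as_rotvec()
        print("delta",np.round(d,4),"turn",np.round(w,4),"rows>=",np.ceil(max(np.linalg.norm(d)/.0625,np.degrees(np.linalg.norm(w))/10.7)))
E
python3 - <<'E'
from h import *
go(((.40,-.17,.33),down(0)),((.55,.235,.30),down(45)))
c=dict(np.load("top0.npz")); X,H=cloud(c); v,u=np.mgrid[:384,:512]
m=(u>150)&(u<208)&(v>170)&(v<224)&(hue(H,100,125,150,60)|hue(H,22,34,150,100))&(X[...,2]>.045)
q=X[m][:,:2]; w,V=np.linalg.eigh(np.cov(q.T)); print(q.mean(0),np.degrees(np.arctan2(V[1,1],V[0,1])),w**.5)
E
```

```text
delta [ 0.3231 -0.3341 -0.088 ] turn [-1.10e-03 -7.00e-04 -1.24e+00] rows>= 8.0
delta [ 0.5965 -0.6684 -0.0576] turn [-8.0000e-04 -1.2000e-03 -2.0254e+00] rows>= 15.0
[0.58425859 0.24598069] 131.06114347930185 [0.00374489 0.01973614]
```

Careful with the scale: shifts go in shares of 0.8 m and turns go in shares of 4 rad. That gives: -0.668 m / 0.8 = -0.835, -0.088 m / 0.8 = -0.11, -1.24 rad / 4 = -0.31.

>>> move_arm(plan=[{"delta_pos": [0.4, -0.4188, -0.11], "turn": [0, 0, -0.31], "fingers": 0}, {"delta_pos": [0.4, -0.4188, -0.11], "turn": [0, 0, -0.31], "fingers": 0}, {"delta_pos": [0.4, -0.4188, -0.11], "turn": [0, 0, -0.31], "fingers": 0}, {"delta_pos": [0.4, -0.4188, -0.11], "turn": [0, 0, -0.31], "fingers": 0}, {"delta_pos": [0.4, -0.4188, -0.11], "turn": [0, 0, -0.31], "fingers": 0}, {"delta_pos": [0.4, -0.4188, -0.11], "turn": [0, 0, -0.31], "fingers": 0}, {"delta_pos": [0.4, -0.4188, -0.11], "turn": [0, 0, -0.31], "fingers": 0}, {"delta_pos": [0.4, -0.4188, -0.11], "turn": [0, 0, -0.31], "fingers": 0}, {"delta_pos": [0.7463, -0.835, -0.0725], "turn": [0, 0, -0.5063], "fingers": 0}, {"delta_pos": [0.7463, -0.835, -0.0725], "turn": [0, 0, -0.5063], "fingers": 0}, {"delta_pos": [0.7463, -0.835, -0.0725], "turn": [0, 0, -0.5063], "fingers": 0}, {"delta_pos": [0.7463, -0.835, -0.0725], "turn": [0, 0, -0.5063], "fingers": 0}])

```text
clock: 1.6
position: [0.4857, 0.0645, 0.3129]
ee_rot: [0.396, 0.918, -0.0, 0.0]
ft_force: [1.4, -0.2, -0.5]
grip_width: 1.003
grasp_force: 0.0
```

```bash
python3 - <<'E'
from h import *
go(((.55,.235,.30),down(45)))
E
```

```text
delta [0.08   0.1637 0.0129] turn [-0.      0.0008 -0.0299] rows>= 3.0
```

To row units: 0.164 m / 0.8 = 0.205, 0.08 m / 0.8 = 0.1, -0.03 rad / 4 = -0.0075.

>>> move_arm(plan=[{"delta_pos": [0.1, 0.205, 0.0163], "turn": [0, 0, -0.0075], "fingers": 0}, {"delta_pos": [0.1, 0.205, 0.0163], "turn": [0, 0, -0.0075], "fingers": 0}, {"delta_pos": [0.1, 0.205, 0.0163], "turn": [0, 0, -0.0075], "fingers": 0}, {"delta_pos": [0.1, 0.205, 0.0163], "turn": [0, 0, -0.0075], "fingers": 0}, {"delta_pos": [0.1, 0.205, 0.0163], "turn": [0, 0, -0.0075], "fingers": 0}])

```text
clock: 2.22
position: [0.5508, 0.2328, 0.2995]
ee_rot: [0.385, 0.923, -0.0, -0.0]
ft_force: [-0.3, -0.8, 0.3]
grip_width: 1.0
grasp_force: 0.0
```

```bash
cat >> h.py <<'E'
def wrist():
    from workcell import get_obs,camera
    o=get_obs(); c=camera("wrist"); v,u=np.mgrid[:384,:512]
    dx=u-c["cx"]; dy=v-c["cy"]; th=np.hypot(dx/c["fx"],dy/c["fy"]); ph=np.arctan2(dy/c["fy"],dx/c["fx"])
    z=c["range_z"].astype(float); k=np.tan(th)
    P=np.stack([z*k*np.cos(ph),z*k*np.sin(ph),z,np.ones_like(z)],-1)@c["tool_from_camera"].T
    X=P[...,:3]@Rn.from_quat(o["ee_rot"]).as_matrix().T+o["position"]; X[(z<=0)|(th>1.4)]=np.nan
    return c,X,cv2.cvtColor(c["color"],cv2.COLOR_RGB2HSV).astype(int)
def axis(q):
    w,V=np.linalg.eigh(np.cov(q.T)); return np.round(q.mean(0),4),round(np.degrees(np.arctan2(V[1,1],V[0,1])),1),np.round(w**.5,4)
E
python3 - <<'E'
from h import *
c,X,H=wrist(); np.savez("w1.npz",X=X,H=H,color=c["color"])
cv2.imwrite("pics/w1.png",cv2.resize(c["color"][:,:,::-1],(800,600)))
near=(np.hypot(X[...,0]-.583,X[...,1]-.249)<.06)
y=near&hue(H,22,34,150,80)&(X[...,2]>.12); b=near&hue(H,100,125,130,50)&(X[...,2]>.045)
r=near&((H[...,0]<8)|(H[...,0]>172))&(H[...,1]>150)&(H[...,2]>60)&(X[...,2]>.07)
for n,m in(("crest",y),("crest top",y&(X[...,2]>.158)),("blue",b),("nose",r)):
    print(n,m.sum())
    if m.sum()>5: print(axis(X[m][:,:2]),X[m].min(0),X[m].max(0))
w=near&(abs(X[...,2]-.04)<.006); 
near2=(abs(X[...,0]-.583)<.07)&(abs(X[...,1]-.249)<.07)&(abs(X[...,2]-.04)<.006)
if near2.sum(): print(cv2.minAreaRect((X[near2][:,:2]*1000).astype(np.float32)))
E
```

```text
crest 591
(array([0.5832, 0.249 ]), np.float64(130.5), array([0.0042, 0.0098])) [0.57116064 0.23209566 0.12567071] [0.59979801 0.26281736 0.16805868]
crest top 490
(array([0.5845, 0.2481]), np.float64(130.7), array([0.0041, 0.0092])) [0.57116064 0.23267947 0.15804838] [0.59979801 0.26281736 0.16805868]
blue 426
(array([0.5734, 0.2596]), np.float64(129.9), array([0.0035, 0.0258])) [0.5555849  0.21487893 0.06654534] [0.61506322 0.27997286 0.13357299]
nose 93
(array([0.5926, 0.2572]), np.float64(-135.1), array([0.0071, 0.0202])) [0.55611223 0.22020298 0.09196373] [0.61233326 0.27555629 0.15963206]
((584.910400390625, 248.55914306640625), (86.33209228515625, 86.61543273925781), 0.20622727274894714)
```

View pics/w1.png

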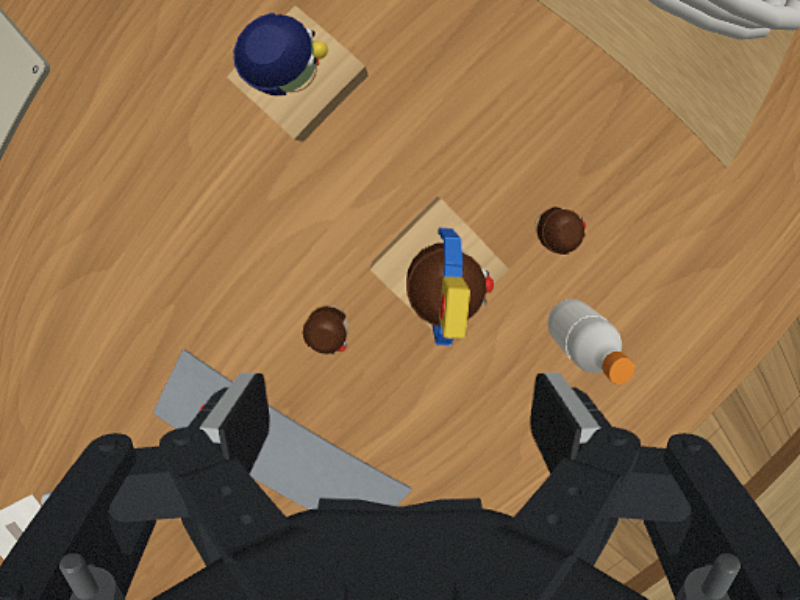

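The wrist view (800 px) shows the band's crest at (455,307), nose at (487,285), green head at (275,55), small heads at (325,330) and (562,230), and bottle at (600,345). The crest centre is (0.584, 0.248) with band x at about 40.5°.

```bash
python3 - <<'E'
from h import *
go(((.5842,.2483,.20),down(40.5)),((.5842,.2483,.149),down(40.5)))
d=np.load("w1.npz"); X,H=d["X"],d["H"]
r=(np.hypot(X[...,0]-.583,X[...,1]-.249)<.06)&((H[...,0]<8)|(H[...,0]>172))&(H[...,1]>150)&(X[...,2]>.07)&(X[...,2]<.115)
print(r.sum(),np.median(X[r],0),X[r].min(0),X[r].max(0))
E
```

```text
delta [-0.0115  0.0352  0.1   ] turn [-0.0006  0.0007  0.0718] rows>= 2.0
delta [-0.0115  0.0352  0.151 ] turn [-0.0006  0.0007  0.0718] rows>= 3.0
78 [0.60377207 0.26868792 0.09777316] [0.5554936  0.22020298 0.08550012] [0.61233326 0.27565783 0.11431244]
```

To row units: 0.151 m / 0.8 = 0.1888, -0.0115 m / 0.8 = -0.0144, 0.072 rad / 4 = 0.018.

>>> move_arm(plan=[{"delta_pos": [-0.0144, 0.0438, 0.125], "turn": [0, 0, 0.018], "fingers": 0.3}, {"delta_pos": [-0.0144, 0.0438, 0.125], "turn": [0, 0, 0.018], "fingers": 0.3}, {"delta_pos": [-0.0144, 0.0438, 0.125], "turn": [0, 0, 0.018], "fingers": 0.3}, {"delta_pos": [-0.0144, 0.0438, 0.1625], "turn": [0, 0, 0.018], "fingers": 0.3}, {"delta_pos": [-0.0144, 0.0438, 0.1888], "turn": [0, 0, 0.018], "fingers": 0.3}, {"delta_pos": [-0.0144, 0.0438, 0.1888], "turn": [0, 0, 0.018], "fingers": 0.3}, {"delta_pos": [-0.0144, 0.0438, 0.1888], "turn": [0, 0, 0.018], "fingers": 0.3}])

```text
clock: 3.15
position: [0.5844, 0.2496, 0.1506]
ee_rot: [0.418, 0.908, 0.001, 0.001]
ft_force: [0.1, 0.7, -0.1]
grip_width: 0.698
grasp_force: 0.0
```

>>> move_arm(plan=[{"delta_pos": [0, 0, 0], "turn": [0, 0, 0], "fingers": 1}, {"delta_pos": [0, 0, 0], "turn": [0, 0, 0], "fingers": 1}, {"delta_pos": [0, 0, 0], "turn": [0, 0, 0], "fingers": 1}, {"delta_pos": [0, 0, 0], "turn": [0, 0, 0], "fingers": 1}, {"delta_pos": [0, 0, 0], "turn": [0, 0, 0], "fingers": 1}, {"delta_pos": [0, 0, 0], "turn": [0, 0, 0], "fingers": 1}, {"delta_pos": [0, 0, 0], "turn": [0, 0, 0], "fingers": 1}, {"delta_pos": [0, 0, 0], "turn": [0, 0, 0], "fingers": 1}], force=40)

```text
clock: 4.15
position: [0.584, 0.2497, 0.1494]
ee_rot: [0.418, 0.908, 0.0, 0.0]
ft_force: [-1.9, -0.7, 4.7]
grip_width: 0.157
grasp_force: 42.6
```

>>> move_arm(plan=[{"delta_pos": [0, 0, -0.0125], "turn": [0, 0, 0], "fingers": 1}, {"delta_pos": [0, 0, -0.0375], "turn": [0, 0, 0], "fingers": 1}, {"delta_pos": [0, 0, -0.0625], "turn": [0, 0, 0], "fingers": 1}, {"delta_pos": [0, 0, -0.1], "turn": [0, 0, 0], "fingers": 1}, {"delta_pos": [0, 0, -0.1375], "turn": [0, 0, 0], "fingers": 1}, {"delta_pos": [0, 0, -0.175], "turn": [0, 0, 0], "fingers": 1}, {"delta_pos": [0, 0, -0.2125], "turn": [0, 0, 0], "fingers": 1}, {"delta_pos": [0, 0, -0.2125], "turn": [0, 0, 0], "fingers": 1}, {"delta_pos": [0, 0, -0.2125], "turn": [0, 0, 0], "fingers": 1}])

```text
clock: 5.28
position: [0.5837, 0.2495, 0.3192]
ee_rot: [0.418, 0.908, -0.0, 0.0]
ft_force: [-0.3, -1.1, -0.6]
grip_width: 0.156
grasp_force: 42.0
```

```bash
python3 - <<'E'
from h import *
from workcell import *
go(((.40,.0,.33),down(60)),((.484,-.311,.32),down(68.9)))
c,X,H=wrist(); np.savez("w2.npz",X=X,H=H,color=c["color"])
s=camera("side"); Xs,Hs=cloud(s); np.savez("side2.npz",**s)
cv2.imwrite("pics/w2.png",np.hstack([cv2.resize(c["color"][40:300,100:400,::-1],(400,347)),cv2.resize(s["color"][150:330,100:310,::-1],(400,347))]))
r=lambda H:((H[...,0]<8)|(H[...,0]>172))&(H[...,1]>150)
for X,H in((X,H),(Xs,Hs)):
    m=(np.hypot(X[...,0]-.5842,X[...,1]-.2485)<.045)&r(H)&(X[...,2]>.075)&(X[...,2]<.115)
    print("nose",m.sum(),np.median(X[m],0),X[m].min(0),X[m].max(0))
    m=(np.hypot(X[...,0]-.5842,X[...,1]-.2485)<.045)&(X[...,2]>.121)&(X[...,2]<.135)
    print("crown",m.sum(),np.median(X[m],0),(X[m].min(0)+X[m].max(0))/2, X[m].max(0)-X[m].min(0))
b=(hue(Hs,100,125,130,50)|hue(Hs,22,34,150,80))&(np.hypot(Xs[...,0]-.5842,Xs[...,1]-.2485)<.06)&(Xs[...,2]>.15)
print("band",b.sum(),Xs[b].min(0),Xs[b].max(0))
E
```

```text
delta [-0.07   -0.3019 -0.0108] turn [ 1.000e-04  3.000e-04 -3.391e-01] rows>= 5.0
delta [-0.3609 -0.4403 -0.0007] turn [ 0.000e+00  3.000e-04 -4.945e-01] rows>= 10.0
nose 79 [0.60578062 0.27034888 0.09796021] [0.55537129 0.22129095 0.09145377] [0.61262999 0.27525071 0.11366967]
crown 434 [0.58304217 0.25074055 0.12385336] [0.58452079 0.24841319 0.12484338] [0.0449834  0.0450549  0.00765508]
nose 14 [0.60533393 0.27537134 0.09334137] [0.55573183 0.2484662  0.08811254] [0.6084186  0.27810576 0.09960768]
crown 182 [0.58115416 0.25450598 0.12550525] [0.58301716 0.25246916 0.12536768] [0.04321447 0.04137688 0.00858017]
band 343 [0.55465032 0.21840694 0.2289097 ] [0.60930997 0.28277426 0.33820544]
```

View pics/w2.png

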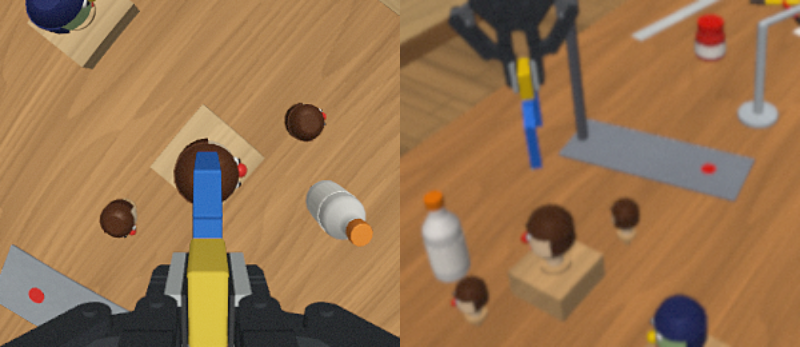

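The band hangs level in the jaws and the head stayed in its block, bare, with the nose at right-half (527,238). Next I go to the rail.

To row units: -0.44 m / 0.8 = -0.55, -0.361 m / 0.8 = -0.4513, -0.495 rad / 4 = -0.1238.

>>> move_arm(plan=[{"delta_pos": [-0.0625, -0.35, -0.0138], "turn": [0, 0, -0.085], "fingers": 1}, {"delta_pos": [-0.0625, -0.35, -0.0138], "turn": [0, 0, -0.085], "fingers": 1}, {"delta_pos": [-0.0625, -0.35, -0.0138], "turn": [0, 0, -0.085], "fingers": 1}, {"delta_pos": [-0.0625, -0.35, -0.0138], "turn": [0, 0, -0.085], "fingers": 1}, {"delta_pos": [-0.0625, -0.35, -0.0138], "turn": [0, 0, -0.085], "fingers": 1}, {"delta_pos": [-0.4513, -0.55, -0.0013], "turn": [0, 0, -0.1238], "fingers": 1}, {"delta_pos": [-0.4513, -0.55, -0.0013], "turn": [0, 0, -0.1238], "fingers": 1}, {"delta_pos": [-0.4513, -0.55, -0.0013], "turn": [0, 0, -0.1238], "fingers": 1}, {"delta_pos": [-0.4513, -0.55, -0.0013], "turn": [0, 0, -0.1238], "fingers": 1}, {"delta_pos": [-0.4513, -0.55, -0.0013], "turn": [0, 0, -0.1238], "fingers": 1}, {"delta_pos": [-0.4513, -0.55, -0.0013], "turn": [0, 0, -0.1238], "fingers": 1}, {"delta_pos": [-0.4513, -0.55, -0.0013], "turn": [0, 0, -0.1238], "fingers": 1}])

```text
clock: 6.88
position: [0.4834, -0.3138, 0.318]
ee_rot: [0.185, 0.983, 0.001, -0.001]
ft_force: [-1.0, 0.9, -0.5]
grip_width: 0.158
grasp_force: 41.9
```

```bash
python3 - <<'E'
from h import *
go(((.484,-.311,.32),down(68.9)))
go(((.484,-.311,.212),down(68.9)))
c,X,H=wrist(); m=(abs(X[...,2]-.183)<.012)&(np.hypot(X[...,0]-.484,X[...,1]+.311)<.13)&(H[...,1]<90)
print(m.sum(),axis(X[m][:,:2]),X[m].min(0),X[m].max(0),np.median(X[m],0))
l=cv2.fitLine(X[m][:,:2].astype(np.float32),cv2.DIST_HUBER,0,.01,.01).ravel();print(l)
E
```

```text
delta [ 0.0005  0.0028 -0.002 ] turn [ 0.001  -0.003  -0.0038] rows>= 1.0
delta [0.0002 0.0027 0.106 ] turn [ 0.001  -0.003  -0.0038] rows>= 2.0
2717 (array([ 0.4863, -0.3127]), np.float64(69.1), array([0.0034, 0.07  ])) [ 0.43980385 -0.42467966  0.17106756] [ 0.53399775 -0.20344482  0.18886054] [ 0.48722845 -0.30377103  0.185972  ]
[ 0.35517985  0.934798    0.47388116 -0.34443524]
```

To row units: 0.108 m / 0.8 = 0.135, 0.0025 m / 0.8 = 0.0031.

>>> move_arm(plan=[{"delta_pos": [-0.0019, 0.0031, 0.025], "turn": [0, 0, 0], "fingers": 1}, {"delta_pos": [-0.0019, 0.0031, 0.0625], "turn": [0, 0, 0], "fingers": 1}, {"delta_pos": [-0.0019, 0.0031, 0.1], "turn": [0, 0, 0], "fingers": 1}, {"delta_pos": [-0.0019, 0.0031, 0.125], "turn": [0, 0, 0], "fingers": 1}, {"delta_pos": [-0.0019, 0.0031, 0.1313], "turn": [0, 0, 0], "fingers": 1}, {"delta_pos": [-0.0019, 0.0031, 0.135], "turn": [0, 0, 0], "fingers": 1}, {"delta_pos": [-0.0019, 0.0031, 0.135], "turn": [0, 0, 0], "fingers": 1}, {"delta_pos": [-0.0019, 0.0031, 0.135], "turn": [0, 0, 0], "fingers": 1}])

```text
clock: 7.92
position: [0.487, -0.3091, 0.2128]
ee_rot: [0.183, 0.983, -0.0, 0.001]
ft_force: [-0.9, 0.1, 0.3]
grip_width: 0.151
grasp_force: 41.9
```

```bash
python3 - <<'E'
from h import *
from workcell import *
o=get_obs(); print(o["position"],o["ft_force"])
s=camera("side"); Xs,Hs=cloud(s)
near=(np.hypot(Xs[...,0]-.4857,Xs[...,1]+.312)<.06)
b=near&hue(Hs,100,125,130,50); y=near&hue(Hs,22,34,150,80)
print(Xs[b].min(0),Xs[b].max(0),Xs[y].min(0) if y.any() else 0,Xs[y].max(0) if y.any() else 0)
cv2.imwrite("pics/s3.png",cv2.resize(s["color"][100:240,240:390,::-1],(600,560)))
E
```

```text
[ 0.48697285 -0.3091137   0.21277019] [-0.87374066  0.09685602  0.28950765]
[ 0.45217912 -0.32309717  0.12614582] [ 0.52573108 -0.28561064  0.19413838] [ 0.47357356 -0.31142463  0.20010524] [ 0.48174258 -0.29467678  0.22902488]
```

View pics/s3.png

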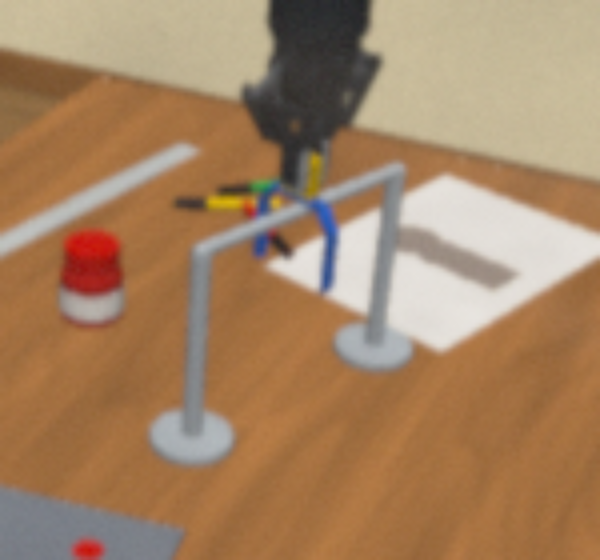

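The band is astride the rail, with legs at (262,225) and (328,250), still about 4 mm above it. I lower until it touches.

>>> move_arm(plan=[{"delta_pos": [0, 0, 0.0025], "turn": [0, 0, 0], "fingers": 1}, {"delta_pos": [0, 0, 0.005], "turn": [0, 0, 0], "fingers": 1}, {"delta_pos": [0, 0, 0.005], "turn": [0, 0, 0], "fingers": 1}, {"delta_pos": [0, 0, 0.005], "turn": [0, 0, 0], "fingers": 1}])

```text
clock: 8.48
position: [0.4869, -0.3091, 0.2091]
ee_rot: [0.183, 0.983, -0.0, 0.0]
ft_force: [-2.7, 1.0, 7.6]
grip_width: 0.158
grasp_force: 43.2
```

To row units: -0.0005 m / 0.8 = -0.0006.

>>> move_arm(plan=[{"delta_pos": [0, 0, -0.0006], "turn": [0, 0, 0], "fingers": 1}, {"delta_pos": [0, 0, -0.0006], "turn": [0, 0, 0], "fingers": 0.75}, {"delta_pos": [0, 0, -0.0006], "turn": [0, 0, 0], "fingers": 0.7}, {"delta_pos": [0, 0, -0.0006], "turn": [0, 0, 0], "fingers": 0.6}, {"delta_pos": [0, 0, -0.0006], "turn": [0, 0, 0], "fingers": 0.5}, {"delta_pos": [0, 0, -0.0006], "turn": [0, 0, 0], "fingers": 0.4}, {"delta_pos": [0, 0, -0.0006], "turn": [0, 0, 0], "fingers": 0.4}])

```text
clock: 9.35
position: [0.4867, -0.3091, 0.2085]
ee_rot: [0.183, 0.983, -0.0, 0.0]
ft_force: [0.3, 1.0, 0.1]
grip_width: 0.598
grasp_force: 0.0
```

To row units: -0.12 m / 0.8 = -0.15, -0.1 m / 0.8 = -0.125.

>>> move_arm(plan=[{"delta_pos": [0, 0, -0.0125], "turn": [0, 0, 0], "fingers": 0.4}, {"delta_pos": [0, 0, -0.0375], "turn": [0, 0, 0], "fingers": 0.4}, {"delta_pos": [0, 0, -0.075], "turn": [0, 0, 0], "fingers": 0.4}, {"delta_pos": [0, 0, -0.125], "turn": [0, 0, 0], "fingers": 0.4}, {"delta_pos": [0, 0, -0.15], "turn": [0, 0, 0], "fingers": 0.2}, {"delta_pos": [0, 0, -0.15], "turn": [0, 0, 0], "fingers": 0}])

```text
clock: 10.1
position: [0.4874, -0.3092, 0.3307]
ee_rot: [0.183, 0.983, -0.001, 0.002]
ft_force: [-0.2, 0.1, -0.8]
grip_width: 0.979
grasp_force: 0.0
```

```bash
python3 - <<'E'
from h import *
from workcell import *
go(((.42,.0,.33),down(-10)),((.57,.237,.27),down(-44.5)))
s=camera("side"); Xs,Hs=cloud(s)
near=(np.hypot(Xs[...,0]-.4857,Xs[...,1]+.312)<.06)
b=near&hue(Hs,100,125,130,50); y=near&hue(Hs,22,34,150,80)
print(Xs[b].min(0),Xs[b].max(0),Xs[y].min(0) if y.any() else 0,Xs[y].max(0) if y.any() else 0)
cv2.imwrite("pics/s4.png",cv2.resize(s["color"][100:240,240:390,::-1],(600,560)))
E
```

```text
delta [ 1.740e-01  2.643e-01 -1.000e-04] turn [0.0018 0.0035 1.3776] rows>= 8.0
delta [0.1194 0.5394 0.0598] turn [0.003  0.003  1.9797] rows>= 11.0
[ 0.44895682 -0.32603157  0.12228389] [ 0.52215873 -0.28500507  0.1943598 ] [ 0.4735693  -0.31515706  0.19382564] [ 0.5076911  -0.2938564   0.22704639]
```

View pics/s4.png

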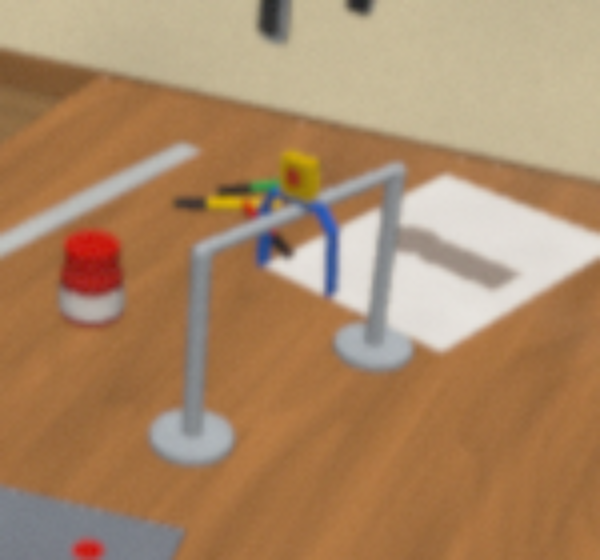

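The band hangs level and free on the rail, crest at (300,175), legs at (262,235) and (332,265) on either side. Now the head.

To row units: 0.539 m / 0.8 = 0.6738, 0.264 m / 0.8 = 0.33, 1.98 rad / 4 = 0.495.

>>> move_arm(plan=[{"delta_pos": [0.2175, 0.33, 0], "turn": [0, 0, 0.3445], "fingers": 0}, {"delta_pos": [0.2175, 0.33, 0], "turn": [0, 0, 0.3445], "fingers": 0}, {"delta_pos": [0.2175, 0.33, 0], "turn": [0, 0, 0.3445], "fingers": 0}, {"delta_pos": [0.2175, 0.33, 0], "turn": [0, 0, 0.3445], "fingers": 0}, {"delta_pos": [0.2175, 0.33, 0], "turn": [0, 0, 0.3445], "fingers": 0}, {"delta_pos": [0.2175, 0.33, 0], "turn": [0, 0, 0.3445], "fingers": 0}, {"delta_pos": [0.1488, 0.6738, 0.075], "turn": [0, 0, 0.495], "fingers": 0}, {"delta_pos": [0.1488, 0.6738, 0.075], "turn": [0, 0, 0.495], "fingers": 0}, {"delta_pos": [0.1488, 0.6738, 0.075], "turn": [0, 0, 0.495], "fingers": 0}, {"delta_pos": [0.1488, 0.6738, 0.075], "turn": [0, 0, 0.495], "fingers": 0}, {"delta_pos": [0.1488, 0.6738, 0.075], "turn": [0, 0, 0.495], "fingers": 0}, {"delta_pos": [0.1488, 0.6738, 0.075], "turn": [0, 0, 0.495], "fingers": 0}])

```text
clock: 11.65
position: [0.5701, 0.2377, 0.2664]
ee_rot: [0.923, 0.384, -0.001, -0.0]
ft_force: [0.8, 0.2, 0.4]
grip_width: 1.003
grasp_force: 0.0
```

```bash
python3 - <<'E'
from h import *
go(((.5845,.2485,.20),down(-44.5)),((.5845,.2485,.082),down(-44.5)))
c,X,H=wrist()
m=(np.hypot(X[...,0]-.5842,X[...,1]-.2485)<.045)&((H[...,0]<8)|(H[...,0]>172))&(H[...,1]>170)&(X[...,2]>.075)&(X[...,2]<.112)&(np.hypot(X[...,0]-.5842,X[...,1]-.2485)>.026)
print("nose",m.sum(),np.median(X[m],0),X[m].min(0),X[m].max(0),np.degrees(np.arctan2(X[m][:,1].mean()-.2485,X[m][:,0].mean()-.5845)))
near=(np.hypot(X[...,0]-.5842,X[...,1]-.2485)<.05)
for zz in(.09,.1,.12):
    m=near&(X[...,2]>zz)&(X[...,2]<.14)&(H[...,0]>3)&(H[...,0]<30)&(X[...,2]<.13); print(m.sum(),cv2.minEnclosingCircle((X[m][:,:2]*1000).astype(np.float32)))
cv2.imwrite("pics/w5.png",cv2.resize(c["color"][:,:,::-1],(800,600)))
E
```

```text
delta [0.018  0.0026 0.0664] turn [-0.0009  0.0019 -0.0062] rows>= 2.0
delta [0.0182 0.0027 0.1844] turn [-0.0009  0.0019 -0.0062] rows>= 3.0
nose 88 [0.60846684 0.27089984 0.0970322 ] [0.57602651 0.246679   0.09158484] [0.61339378 0.27549851 0.11192885] 43.20728573686252
2752 ((586.886474609375, 251.05259704589844), 33.165863037109375)
2720 ((585.6807861328125, 249.54025268554688), 31.330326080322266)
1826 ((584.8289184570312, 248.9694061279297), 23.830806732177734)
```

View pics/w5.png

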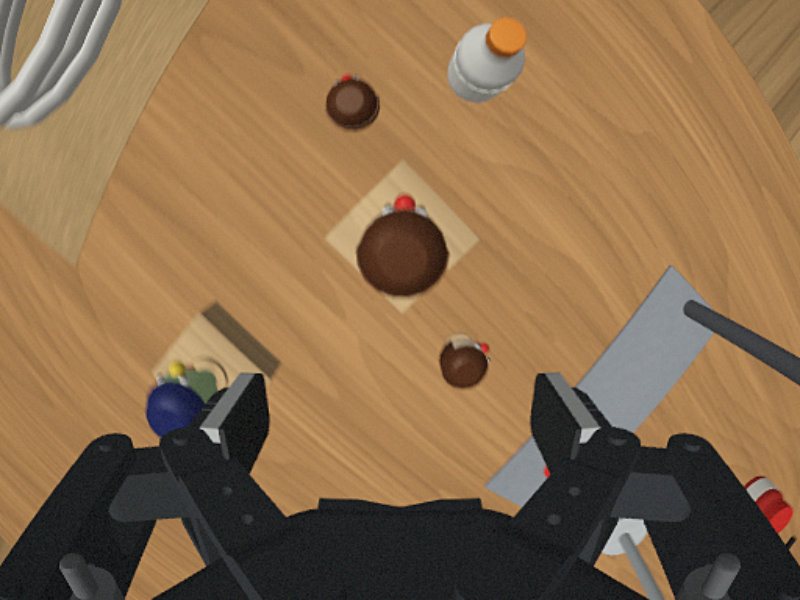

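The wrist view shows the bare head at (402,253) with the nose at (404,203), aligned with the tool x axis within about 2°. The fingers clear the small head at (463,360). I descend and grip.

To row units: 0.184 m / 0.8 = 0.23, 0.09 m / 0.8 = 0.1125, 0.02 rad / 4 = 0.005.

>>> move_arm(plan=[{"delta_pos": [0.0225, 0.0031, 0.0625], "turn": [0, 0, 0.005], "fingers": 0}, {"delta_pos": [0.0225, 0.0031, 0.0625], "turn": [0, 0, 0.005], "fingers": 0}, {"delta_pos": [0.0225, 0.0031, 0.1125], "turn": [0, 0, 0.005], "fingers": 0}, {"delta_pos": [0.0225, 0.0031, 0.1625], "turn": [0, 0, 0.005], "fingers": 0}, {"delta_pos": [0.0225, 0.0031, 0.2125], "turn": [0, 0, 0.005], "fingers": 0}, {"delta_pos": [0.0225, 0.0031, 0.23], "turn": [0, 0, 0.005], "fingers": 0}, {"delta_pos": [0.0225, 0.0031, 0.23], "turn": [0, 0, 0.005], "fingers": 0}, {"delta_pos": [0.0225, 0.0031, 0.23], "turn": [0, 0, 0.005], "fingers": 0}])

```text
clock: 12.7
position: [0.5847, 0.2483, 0.0867]
ee_rot: [0.926, 0.377, 0.001, -0.0]
ft_force: [-0.0, 0.0, 0.3]
grip_width: 1.001
grasp_force: 0.0
```

>>> move_arm(plan=[{"delta_pos": [0, 0, 0], "turn": [0, 0, 0], "fingers": 0.2}, {"delta_pos": [0, 0, 0], "turn": [0, 0, 0], "fingers": 0.3}, {"delta_pos": [0, 0, 0], "turn": [0, 0, 0], "fingers": 0.4}, {"delta_pos": [0, 0, 0], "turn": [0, 0, 0], "fingers": 0.6}, {"delta_pos": [0, 0, 0], "turn": [0, 0, 0], "fingers": 1}, {"delta_pos": [0, 0, 0], "turn": [0, 0, 0], "fingers": 1}, {"delta_pos": [0, 0, 0], "turn": [0, 0, 0], "fingers": 1}], force=50)

```text
clock: 13.58
position: [0.5841, 0.2481, 0.0855]
ee_rot: [0.926, 0.377, 0.001, 0.0]
ft_force: [-1.5, -0.9, 6.1]
grip_width: 0.638
grasp_force: 52.4
```

To row units: -0.18 m / 0.8 = -0.225, -0.15 m / 0.8 = -0.1875.

>>> move_arm(plan=[{"delta_pos": [0, 0, -0.0125], "turn": [0, 0, 0], "fingers": 1}, {"delta_pos": [0, 0, -0.025], "turn": [0, 0, 0], "fingers": 1}, {"delta_pos": [0, 0, -0.05], "turn": [0, 0, 0], "fingers": 1}, {"delta_pos": [0, 0, -0.0875], "turn": [0, 0, 0], "fingers": 1}, {"delta_pos": [0, 0, -0.1375], "turn": [0, 0, 0], "fingers": 1}, {"delta_pos": [0, 0, -0.1875], "turn": [0, 0, 0], "fingers": 1}, {"delta_pos": [0, 0, -0.225], "turn": [0, 0, 0], "fingers": 1}, {"delta_pos": [0, 0, -0.225], "turn": [0, 0, 0], "fingers": 1}, {"delta_pos": [0, 0, -0.225], "turn": [0, 0, 0], "fingers": 1}])

```text
clock: 14.7
position: [0.5836, 0.2476, 0.2642]
ee_rot: [0.926, 0.377, -0.0, 0.0]
ft_force: [-0.5, -0.3, -1.8]
grip_width: 0.643
grasp_force: 52.9
```

```bash
python3 - <<'E'
from h import *
from workcell import *
o=get_obs(); p=np.array(o["position"]); R=Rn.from_quat(o["ee_rot"]).as_matrix(); print(p)
np.set_printoptions(precision=4,suppress=True)
c,Xw,Hw=wrist(); s=camera("side"); t=camera("top"); Xs,Hs=cloud(s); Xt,Ht=cloud(t)
for n,X,H in(("w",Xw,Hw),("s",Xs,Hs),("t",Xt,Ht)):
    L=(X-p)@R; red=((H[...,0]<8)|(H[...,0]>172))&(H[...,1]>150)
    near=(np.linalg.norm(L-[0,0,-.008],axis=-1)<.075)
    m=near&red&(L[...,0]>.02)
    print(n,"nose tool frame",m.sum(),np.median(L[m],0) if m.any() else'',L[m].max(0) if m.any() else '')
    m=near&(H[...,0]>3)&(H[...,0]<25)&(H[...,1]>90); print(n,"wood+hair",m.sum(),L[m].min(0),L[m].max(0))
a=np.radians(10.)
Rh=photoR(0); # tool: z=-head z, x=head x, y=-head y
TR=np.stack([Rh[:,0],-Rh[:,1],-Rh[:,2]],1)
P=np.array([.5265,-.0425,.200])
for hc in ([0,0,-.0085],):
    tp=P-TR@np.array(hc); print(tp)
    go(((.43,.10,.27),down(-60)),((.45,-.03,.26),down(-78)),(tp,TR))
cv2.imwrite("pics/w6.png",cv2.resize(c["color"][:,:,::-1],(800,600)))
E
```

```text
[0.58358182 0.24763005 0.26422047]
w nose tool frame 675 [ 0.033   0.0012 -0.0113] [0.038  0.0204 0.0053]
w wood+hair 11470 [-0.0164 -0.0597 -0.077 ] [0.0375 0.0606 0.0448]
s nose tool frame 14 [ 0.0346 -0.0048 -0.0069] [ 0.0377 -0.002  -0.0032]
s wood+hair 416 [-0.028  -0.0375 -0.076 ] [0.0377 0.0125 0.0663]
t nose tool frame 0  
t wood+hair 2 [-0.0118  0.0578 -0.048 ] [-0.0117  0.0592 -0.0442]
[ 0.5307 -0.0418  0.1926]
delta [-0.2128 -0.0018 -0.0062] turn [-0.0003  0.0017  0.2502] rows>= 4.0
delta [-0.2894  0.1051  0.0039] turn [-0.      0.0017  0.5644] rows>= 5.0
delta [-0.2398  0.17    0.0711] turn [-0.1569  0.5094  0.5854] rows>= 5.0
```

View pics/w6.png

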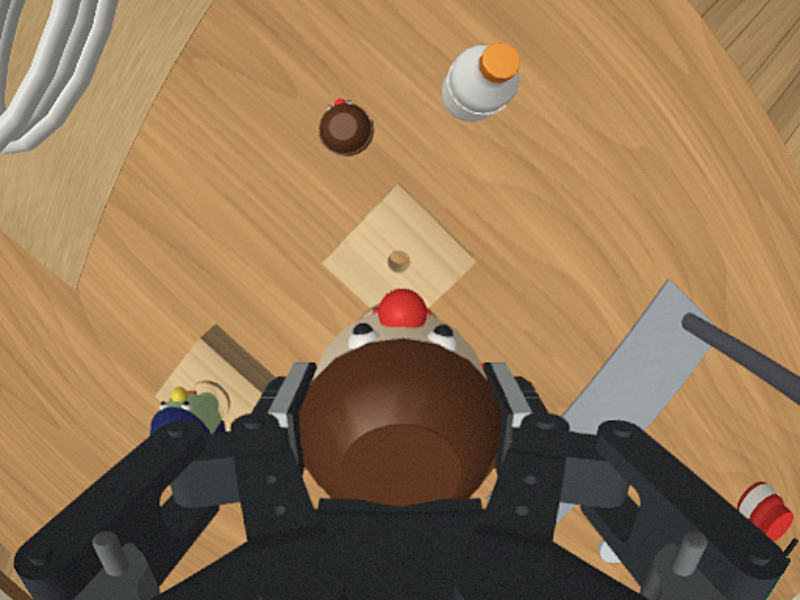

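The head is out of the block, level in the jaws, with the nose at (402,308) on the tool's centre line. Now I move to the photo point, first upright at a waypoint, then tipped.

To row units: -0.29 m / 0.8 = -0.3625, -0.213 m / 0.8 = -0.2663, 0.564 rad / 4 = 0.141.

>>> move_arm(plan=[{"delta_pos": [-0.2663, -0.0025, -0.0075], "turn": [0, 0, 0.0625], "fingers": 1}, {"delta_pos": [-0.2663, -0.0025, -0.0075], "turn": [0, 0, 0.0625], "fingers": 1}, {"delta_pos": [-0.2663, -0.0025, -0.0075], "turn": [0, 0, 0.0625], "fingers": 1}, {"delta_pos": [-0.3625, 0.1313, 0.005], "turn": [0, 0, 0.141], "fingers": 1}, {"delta_pos": [-0.3625, 0.1313, 0.005], "turn": [0, 0, 0.141], "fingers": 1}, {"delta_pos": [-0.3625, 0.1313, 0.005], "turn": [0, 0, 0.141], "fingers": 1}, {"delta_pos": [-0.3625, 0.1313, 0.005], "turn": [0, 0, 0.141], "fingers": 1}, {"delta_pos": [-0.3625, 0.1313, 0.005], "turn": [0, 0, 0.141], "fingers": 1}])

```text
clock: 15.85
position: [0.4497, -0.0289, 0.2603]
ee_rot: [0.994, 0.105, -0.0, -0.0]
ft_force: [-0.2, -0.0, -0.6]
grip_width: 0.642
grasp_force: 53.3
```

```bash
cat >> h.py <<'E'
def photo(hc=(0,0,-.0085),P=(.5265,-.0425,.2)):
    Rh=photoR(0); TR=np.stack([Rh[:,0],-Rh[:,1],-Rh[:,2]],1); return np.array(P)-TR@np.array(hc),TR
E
python3 -c "
from h import *
go(photo())"
```

```text
delta [0.0765 0.0296 0.0677] turn [-0.01    0.5238  0.0357] rows>= 3.0
```

To row units: 0.0765 m / 0.8 = 0.0956, 0.0675 m / 0.8 = 0.0844, -0.01 rad / 4 = -0.0025.

>>> move_arm(plan=[{"delta_pos": [0.0375, 0.015, 0.0338], "turn": [-0.001, 0.0525, 0.0035], "fingers": 1}, {"delta_pos": [0.0563, 0.0225, 0.05], "turn": [-0.0015, 0.0775, 0.005], "fingers": 1}, {"delta_pos": [0.075, 0.03, 0.0675], "turn": [-0.002, 0.105, 0.007], "fingers": 1}, {"delta_pos": [0.0956, 0.0369, 0.0844], "turn": [-0.0025, 0.131, 0.009], "fingers": 1}, {"delta_pos": [0.0956, 0.0369, 0.0844], "turn": [-0.0025, 0.131, 0.009], "fingers": 1}, {"delta_pos": [0.0956, 0.0369, 0.0844], "turn": [-0.0025, 0.131, 0.009], "fingers": 1}, {"delta_pos": [0.0956, 0.0369, 0.0844], "turn": [-0.0025, 0.131, 0.009], "fingers": 1}, {"delta_pos": [0.0956, 0.0369, 0.0844], "turn": [-0.0025, 0.131, 0.009], "fingers": 1}])

```text
clock: 16.85
position: [0.5311, -0.0427, 0.1937]
ee_rot: [0.962, 0.084, 0.258, -0.022]
ft_force: [-0.6, -0.3, -0.9]
grip_width: 0.639
grasp_force: 53.3
```

```bash
python3 - <<'E'
from h import *
from workcell import *
np.set_printoptions(precision=4,suppress=True)
go(photo())
o=get_obs(); p=np.array(o["position"]); R=Rn.from_quat(o["ee_rot"]).as_matrix()
s=camera("side"); t=camera("top"); c,Xw,Hw=wrist(); Xs,Hs=cloud(s); Xt,Ht=cloud(t)
for n,X,H in(("w",Xw,Hw),("s",Xs,Hs),("t",Xt,Ht)):
    L=(X-p)@R; red=((H[...,0]<8)|(H[...,0]>172))&(H[...,1]>150)
    m=(np.linalg.norm(L-[0,0,-.008],axis=-1)<.05)&red&(L[...,0]>.024)
    print(n,"nose tool",m.sum(),np.median(L[m],0) if m.any() else'',X[m].mean(0) if m.any() else '')
# lens: dark barrel points near predicted lens, line from plate fit
for n,X,H in(("s",Xs,Hs),("t",Xt,Ht)):
    m=(np.linalg.norm(X-[.697,-.0125,.30],axis=-1)<.035)&(H[...,2]<70); print(n,"barrel",m.sum(),X[m].mean(0) if m.any() else'')
cam=(Xt[...,2]>.30)&(Xt[...,0]>.66)&(Xt[...,0]<.8)&(abs(Xt[...,1])<.08); q=Xt[cam&(Ht[...,2]>60)]; print(cv2.minAreaRect((q[:,:2]*1000).astype(np.float32)))
cv2.imwrite("pics/s7.png",np.hstack([cv2.resize(s["color"][80:270,150:340,::-1],(400,400)),cv2.resize(t["color"][80:270,200:390,::-1],(400,400))]))
E
```

```text
delta [-0.0008 -0.001   0.0007] turn [ 0.0011 -0.0007 -0.0006] rows>= 1.0
w nose tool 662 [ 0.0333  0.0008 -0.0106] [ 0.5544 -0.0395  0.2193]
s nose tool 13 [ 0.0304 -0.0047 -0.0099] [ 0.5478 -0.0365  0.223 ]
t nose tool 20 [ 0.032  -0.0006 -0.0116] [ 0.5518 -0.0383  0.2201]
s barrel 154 [0.7015 0.0019 0.3144]
t barrel 168 [ 0.6988 -0.0113  0.3215]
((721.1551513671875, -8.463813781738281), (68.92008209228516, 79.87283325195312), 10.503046035766602)
```

View pics/s7.png

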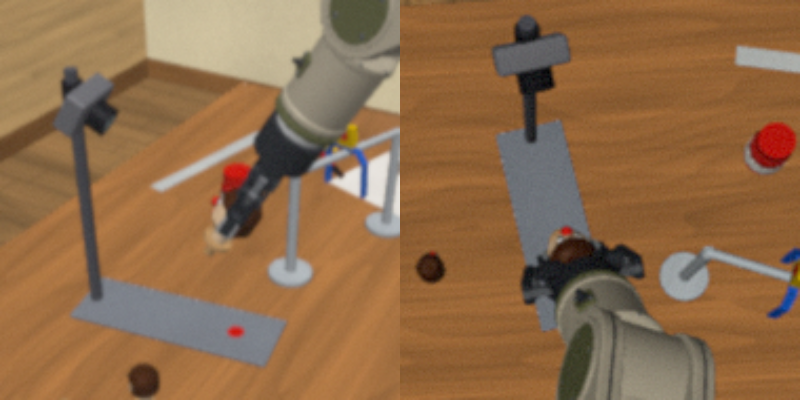

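The head is above the dot with its face and nose (right half (566,232)) turned to the lens, and the band is still astride the rail at left half (345,165). I make a millimetre correction, settle, and hand in.

To row units: 0.0015 m / 0.8 = 0.0019, -0.001 m / 0.8 = -0.0013.

>>> move_arm(plan=[{"delta_pos": [-0.0013, -0.0013, 0.0019], "turn": [0, 0, 0], "fingers": 1}, {"delta_pos": [-0.0013, -0.0013, 0.0019], "turn": [0, 0, 0], "fingers": 1}, {"delta_pos": [-0.0013, -0.0013, 0.0019], "turn": [0, 0, 0], "fingers": 1}, {"delta_pos": [-0.0013, -0.0013, 0.0019], "turn": [0, 0, 0], "fingers": 1}, {"delta_pos": [-0.0013, -0.0013, 0.0019], "turn": [0, 0, 0], "fingers": 1}, {"delta_pos": [-0.0013, -0.0013, 0.0019], "turn": [0, 0, 0], "fingers": 1}, {"delta_pos": [-0.0013, -0.0013, 0.0019], "turn": [0, 0, 0], "fingers": 1}, {"delta_pos": [-0.0013, -0.0013, 0.0019], "turn": [0, 0, 0], "fingers": 1}])

```text
clock: 18.0
position: [0.5305, -0.0419, 0.1913]
ee_rot: [0.962, 0.083, 0.258, -0.022]
ft_force: [0.4, -0.5, -1.4]
grip_width: 0.642
grasp_force: 53.3
```

```bash
python3 - <<'E'
from h import *
from workcell import *
go(photo((0,0,-.0092)))
o=get_obs(); print(o["clock"],np.abs(o["joint_velocities"]).max(),o["grasp_force"])
print(hand_in())
E
```

```text
delta [ 0.0009 -0.0001 -0.0004] turn [ 0.0012 -0.0005 -0.0013] rows>= 1.0
18.0 0.0017410019983013342 53.343593704048544
the job is handed in; nothing more can be done
None
```

I handed the job in at 18 s on the robot's clock: the band hangs released astride the rail, and the gripper holds the bare head still above the red dot, face to the lens and within about 1 mm of the photo point I measured; no verdict came back.

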